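# Feed the shelf-pin drilling jig one hole forward and lock it

### The arm

A 6-joint arm with a two-finger parallel gripper is mounted at the origin on the work surface. World frame = base frame: x ahead of the robot, y to its left, z up, the work surface at z = 0. Lengths are in m, angles in rad, forces in N, time in s.
With the tool pointing down it reaches from about 0.375 to 0.925 m from the base axis. Payload 5.7 kg.
Tool frame: the origin (TCP) lies midway between the tips of the shut fingers; the grasp point (between the pads) lies 19 mm behind it; z points along the fingers, y is the direction in which the jaws open and shut (so a half turn about z gives the same grasp; the last joint's range is limited). The gripper opens to 85 mm and grips with 20 to 120 N. Pads are 22 mm wide; open, the fingers measure 114 mm over their backs; the gripper's body (76 mm by 85 mm) begins 54 mm behind the grasp point. The pads swing forward as they close: fully open they stand 13 mm farther back than shut.
Start: joints at [-1.395, 0.359, 1.51, -0, 1.272, -0.115], TCP at [0.172, -0.575, 0.231] pointing down, gripper open.
Joint ranges: [-2.97, 2.97], [-1.01, 2.36], [0.21, 2.38], [-0.96, 4.11], [0.2, 2.71], [-2.98, 2.98]. Speed limits (rad/s): [2.39, 2.39, 3.14, 3.14, 3.14, 3.14].

### API

Orientations are given as a unit quaternion [x, y, z, w].
In Python, from cell import telemetry, eyes, hand_in gives the robot as it stands.
- The arm moves only by the shell command python3 -m handwheel 'ROWS' [FORCE]. ROWS is JSON, a list of rows, each an object of numbers: "ax", "ay", "az": the turn, a rotation vector about the tool's x, y, z in rad; "tx", "ty", "tz": the shift along the tool's x, y, z in mm; "claw": the opening, from 0 (shut) to 1 (fully open). In form: [{"ax": .., "ay": .., "az": .., "tx": .., "ty": .., "tz": .., "claw": ..}, ...]. A call has 1 to 5 rows; each row shifts and turns the pose as measured when the row begins, along the tool's axes as they then stand; what a row does not reach is not made up. A row lasts 1/12 s, in which the tool goes at most 41.7 mm and 7.16 degrees, less where a joint would pass 70% of its speed; a pose out of reach is approached as far as the arm can. A call is refused whole if a number of a shift passes 41.7 or a number of a turn 0.125, either way. A call with a gripper value outside its range is refused whole. The fingers move at their own pace and stop on an object; FORCE is the grip in N (left out, the last holds). Time passes only in rows, so rows that do not move let the fingers close. It gives the time, the measured TCP pose, the force and the opening at its end, in the units of the state.
- telemetry.observe(): the state, without advancing time (a new reading comes with each control period).
- eyes.get_image(name): name is "scene" or "side" or "wrist"; returns a dict with "color" (384x512x3 uint8, red, green, blue), "K" (3x3 intrinsics, pixels), "k1" (the pictures are not rectified: a ray, as slopes to the right and down, at radius r is drawn at 1 + k1 r^2 times it, then the intrinsics apply), "world_to_cam" (4x4, takes a point from world to camera coordinates). Camera axes: x right, y down, z forward; pixel columns grow to the right and rows downward; lengths in m; the calibration is good to about 2 mm. A picture is of the moment at which its call begins. There is no depth.
- hand_in(): hands the job in, once; it reports no verdict.
The state is a dict: "clock": time; "q": joint angles; "qvel": joint speeds; "joint_efforts": joint torques, N m; "tool_pos": TCP position; "tool_rot": TCP orientation; "wrist_force": force on the tool from outside, world axes, zero at the start; "wrist_torque": the same for the moment, N m; "gripper_width": finger opening in m.
Only numpy, scipy, OpenCV 4.12 (cv2) and the standard library are available. Lean on these libraries where they do the work, as an engineer would, in place of code of your own. Each camera call takes 0.05 s, during which the arm holds its last target. There are 200 camera calls.

### The job

Feed the drilling jig on by one hole: with the fingertips, push its hand wheel clockwise (seen from above) by the upright handle through exactly one full turn, so that the handle stops where it began. Then push the lock lever across to its other stop. Only push, do not grip the handle or the lever, and leave the loose things on the bench alone.

Things in the scene. Friction and masses are not known exactly. Their poses are not given: they have to be found in the camera images.
- jig: shelf-pin drilling jig, fixed to the bench: an aluminium base plate 300 x 600 x 12 mm with a 40 mm high rail along its far edge (the rail's near face 142 mm beyond the wheel axis, carriage on it up to 94 mm above the bench). Origin on the bench surface right under the wheel's axis; x points across the plate to the rail (roughly away from the robot), y along the rail to the left, z up. Its yaw varies by up to 0.2 rad.
- wheel_axis (a point): point on the upright axis of the hand wheel, at the height of the top of the rim, 85 mm above the bench. The wheel is dark steel, lies level, 166 mm over the rim, with three spokes and a flat hub 48 mm across whose top is 88 mm above the bench.
- handle: the upright black handle on the wheel: a post 24 mm across that stands on the rim 70 mm from the wheel axis and goes round with it (it also spins loosely on its own pin, so its own yaw means nothing). It runs from 86 to 141 mm above the bench; its origin is the centre of its foot, 86 mm above the bench. It starts at any angle round the wheel.
- wheel (a joint): angle of the hand wheel in rad: 0 at the start, grows as it is turned clockwise seen from above; one full turn is 6.283. It turns freely on from -1.5 to 12 with steady friction (about 3 N at the handle), has no catch and stays where it is left. It drives the carriage 32 mm to the left per turn.
- lock_axis (a point): point on the upright axis of the lock lever, 72 mm above the bench. The lever is a dark steel bar on a steel post on the jig plate, 235 mm from the wheel axis along the plate, either on the left or on the right of the wheel (a brass oil cup on a like foot stands on the other side).
- lock_knob: the upright black knob at the end of the lock lever: 22 mm across, 70 mm from the lever's axis, from 76 to 128 mm above the bench, spinning loosely on its own pin; its origin is the centre of its foot. The lever points towards the robot and swings level.
- lock (a joint): angle of the lock lever in rad, 0 to 1.2 between its two stops: at 0 (open) it leans 0.6 rad to the left of the jig's straight-towards-the-robot direction, at 1.2 (locked) 0.6 rad to the right; it grows counter-clockwise seen from above, so the knob is pushed from left to right. It starts open, within 0.15 of 0. Friction about 2 N at the knob; it stays where it is left.
- drill: yellow and black cordless drill standing on its battery, 0.21 m tall, loose; origin at the middle of its underside. On the left of the bench.
- offcut: loose wooden offcut 65 x 40 x 19 mm, on the bench in front of the jig; origin at the middle of its underside
- pin_cup: loose grey plastic cup, 64 mm across, 50 mm tall, on the bench in front of the jig; origin at the middle of its underside
- stop_collar: loose steel ring, 28 mm across, 14 mm tall, on the jig's plate between wheel and rail; origin at the middle of its underside
- tape: loose roll of yellow tape lying flat, 100 mm across, 24 mm tall, on the right of the bench; origin at the middle of its underside
- glue: loose white glue bottle, 64 mm across, 190 mm tall, on the right of the bench; origin at the middle of its underside
- screwdriver: loose screwdriver lying on the left of the bench, nearer the robot than the jig; origin at the middle of its underside

How it is judged:
On the way, in this order (a step that is already met when the one before it is completed fails the run):
1. the wheel has been pushed clockwise through one turn (within 14 degrees) and stands still, the lock lever still open (value of joint wheel between 6.033 and 6.533 rad and velocity of joint wheel between -0.15 and 0.15 rad/s and value of joint lock below 0.4 rad), for 0.2 s.
2. the lock lever has been pushed over to its other stop (within 10 degrees) (value of joint lock above 1.03 rad), for 0.1 s.
At the end, for the whole second after the job is handed in: The wheel rests one full turn clockwise from its start, within 14 degrees either way; the lock lever is at its locked stop, within 10 degrees; every loose thing is within 30 mm of where it started (value of joint wheel between 6.033 and 6.533 rad and value of joint lock above 1.03 rad and velocity of joint wheel between -0.05 and 0.05 rad/s and distance of each of drill, offcut, pin_cup, stop_collar, tape, glue, screwdriver from where it was at the start of the episode below 0.03 m); the robot touches nothing.
It fails at once if a loose thing on the bench is shifted by more than 30 mm or lifted (distance of any of drill, offcut, pin_cup, stop_collar, tape, glue, screwdriver from where it was at the start of the episode above 0.03 m).
It fails at once if the lock lever is locked before the turn is made (value of joint lock above 0.8 rad and value of joint wheel below 6 rad).
It fails at once if the handle or the knob is gripped or shoved hard (over 35 N from the fingers) (contact force between the fingers and handle above 35 N or contact force between the fingers and lock_knob above 35 N).
It also fails if it takes over 64 s, if anything falls off the work surface, if the arm or the gripper's body presses on something with over 40 N, if the wrist force passes 120 N, or if a joint passes its speed limit or range.

## Working session

There is one attempt and no reset: what is moved stays moved. The work goes in short steps, Python scripts to look and compute and a shell command to move; the robot and the scene stay as the last step left them, time stands still between calls to the robot, and variables do not carry over. Pictures are saved under pics/ and viewed, about 8 in all and at most 12, crops included, and the job is handed in when it is done.

```bash
ls; mkdir -p pics
python3 - <<'E'
from cell import telemetry, eyes
import cv2,numpy as np
print(telemetry.observe())
for n in("scene","side"):
    d=eyes.get_image(n); cv2.imwrite(f"pics/{n}0.png",d["color"][:,:,::-1]); print(n,d["K"],d["k1"],np.round(d["world_to_cam"],3).tolist())
E
```

```text
pics
{'clock': 0.0, 'q': array([-1.39511356e+00,  3.59509539e-01,  1.51144608e+00, -6.65350379e-07,
        1.27249554e+00, -1.15121156e-01]), 'qvel': array([-0.00035311,  0.0001111 , -0.00069929,  0.00083465,  0.00024583,
       -0.0005002 ]), 'joint_efforts': array([-7.94154630e-05, -5.27627993e+01, -2.78623778e+01, -3.11443255e-04,
        1.32639802e-02, -1.42946280e-05]), 'tool_pos': array([ 0.17189312, -0.57413448,  0.23044569]), 'tool_rot': array([ 9.89447304e-01,  1.44890197e-01, -2.84518720e-05, -9.28813915e-04]), 'wrist_force': array([-0.57177344, -0.31804696, -0.20723926]), 'wrist_torque': array([-0.02490287, -0.02513344,  0.01241697]), 'gripper_width': 0.08535294207565801}
scene [[453.70273243   0.         257.28472574]
 [  0.         453.70273243 197.04997523]
 [  0.           0.           1.        ]] -0.17729617821553453 [[0.194, 0.981, 0.001, -0.124], [0.774, -0.153, -0.614, -0.323], [-0.602, 0.12, -0.789, 2.198], [0.0, 0.0, 0.0, 1.0]]
side [[354.14885405   0.         254.32394389]
 [  0.         354.14885405 187.4969286 ]
 [  0.           0.           1.        ]] -0.004529288487308533 [[-0.876, -0.482, 0.019, 0.466], [-0.288, 0.49, -0.823, 0.181], [0.388, -0.726, -0.568, 1.075], [0.0, 0.0, 0.0, 1.0]]
```

View pics/scene0.png

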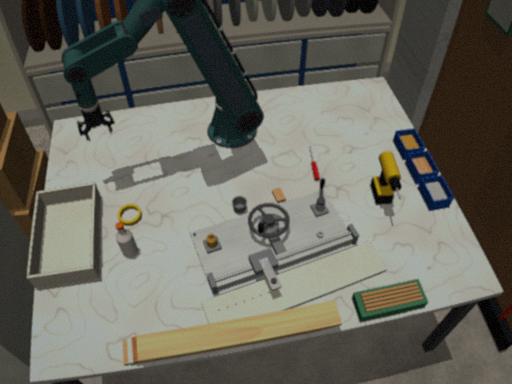

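View pics/side0.png

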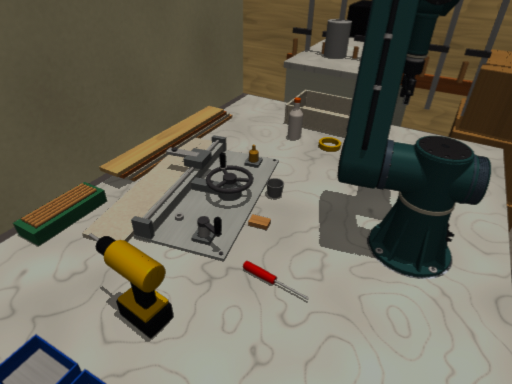

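Scene view: the wheel is near (269,223), the lock lever near (320,207) on the left side (+y), with its knob near (322,183). The oil cup is near (212,241). Side view: the wheel is near (230,180), the handle near (223,158) and the lever near (207,230). I'll enlarge both views.

Run:
```python
import cv2,numpy as np
a=cv2.imread("pics/scene0.png")[165:275,190:350]; b=cv2.imread("pics/side0.png")[130:260,150:290]
a=cv2.resize(a,None,fx=5,fy=5,interpolation=cv2.INTER_CUBIC); b=cv2.resize(b,None,fx=4,fy=4,interpolation=cv2.INTER_CUBIC)
cv2.imwrite("pics/ca.png",a); cv2.imwrite("pics/cb.png",b)
```

```text
(no output)
```

View pics/ca.png

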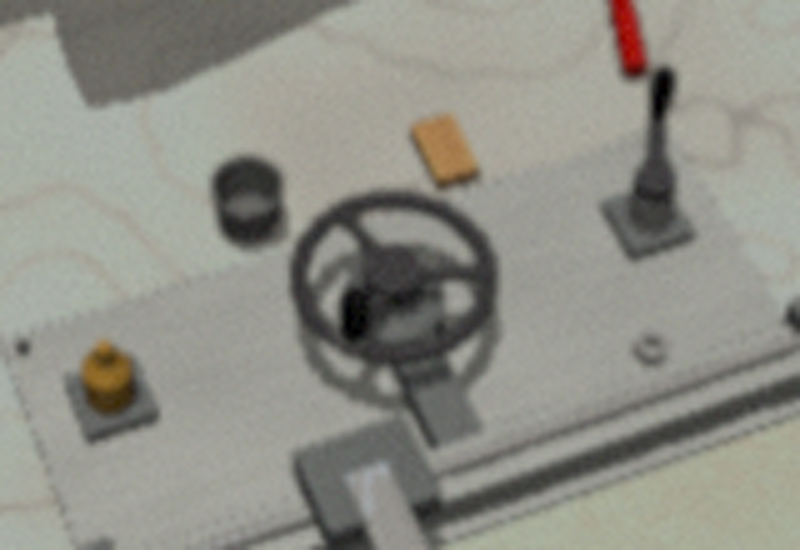

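View pics/cb.png

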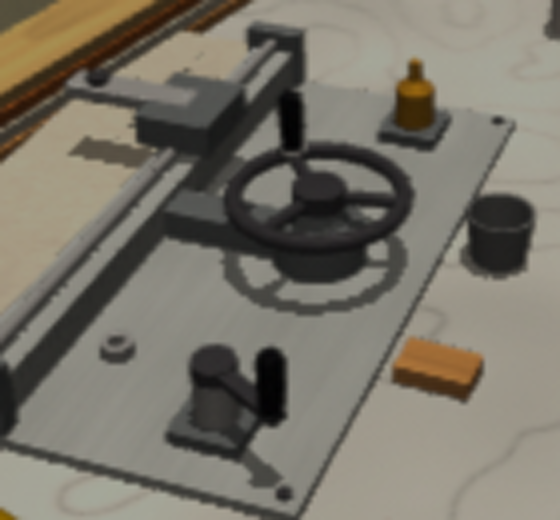

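Scene crop: the rim is centred at about (394,278), the handle runs from foot (349,335) to top (356,292), the lever post top is at (656,178) and the knob at (661,75..110). Side crop: the rim is centred at (319,194), the handle runs from (292,150) to (290,92), the post top is at (214,358) and the knob runs from (272,418) to (270,352).

```bash
cat > h.py <<'E'
import cv2,numpy as np
from cell import telemetry, eyes
from scipy.spatial.transform import Rotation as R
def ray(d,p):
    n=cv2.undistortPoints(np.array([[p]],float),d["K"],np.array([d["k1"],0,0,0,0.]))[0,0]
    T=d["world_to_cam"];Rm=T[:3,:3]
    return -Rm.T@T[:3,3], Rm.T@np.r_[n,1]
def onz(d,p,z):
    o,v=ray(d,p); return (o+v*(z-o[2])/v[2])
def tri(r):
    A=0;b=0
    for o,v in r:
        v=v/np.linalg.norm(v);P=np.eye(3)-np.outer(v,v);A=A+P;b=b+P@o
    x=np.linalg.solve(A,b);return x,[np.linalg.norm(np.cross(x-o,v/np.linalg.norm(v))) for o,v in r]
def proj(d,X):
    T=d["world_to_cam"];q,_=cv2.projectPoints(np.array([X],float),cv2.Rodrigues(T[:3,:3])[0],T[:3,3],d["K"],np.array([d["k1"],0,0,0,0.]));return q[0,0]
E
python3 - <<'E'
from h import *
np.set_printoptions(precision=4,suppress=True)
s=eyes.get_image("scene");e=eyes.get_image("side")
S=lambda x,y:(190+x/5-.4,165+y/5-.4)
E=lambda x,y:(150+x/4-.4,130+y/4-.4)
for n,a,b,z in [("wheel",(394,278),(319,194),.082),("hubtop",(400,264),(319,183),.088),("hfoot",(349,335),(292,150),.086),("htop",(356,292),(290,95),.141),("post",(656,178),(214,356),.078),("ktop",(663,72),(270,352),.128),("kfoot",(657,112),(272,418),.076),("collar",(651,346),(117,343),.026)]:
    print(n,onz(s,S(*a),z),onz(e,E(*b),z),*tri([ray(s,S(*a)),ray(e,E(*b))]))
print("oil",onz(s,S(112,415),.02),onz(s,S(655,225),.02))
for c in [(22,347),(795,318)]: print(onz(s,S(*c),.012))
print("cup",onz(s,S(247,180),.05),"off",onz(s,S(445,150),.019))
E
```

```text
wheel [0.609  0.0505 0.082 ] [0.6014 0.0564 0.082 ] [0.6055 0.0509 0.0773] [np.float64(0.0004883043759057419), np.float64(0.0004883043759058676)]
hubtop [0.601  0.0568 0.088 ] [0.6056 0.0494 0.088 ] [0.6027 0.0556 0.0919] [np.float64(0.0010109638013215427), np.float64(0.0010109638013217103)]
hfoot [0.6572 0.0049 0.086 ] [0.6574 0.0126 0.086 ] [0.6583 0.0069 0.0841] [np.float64(0.0027135422928026482), np.float64(0.002713542292802652)]
htop [0.6561 0.0101 0.141 ] [0.6587 0.0106 0.141 ] [0.6576 0.0107 0.1418] [np.float64(0.0010013506054367288), np.float64(0.0010013506054366566)]
post [0.551 0.281 0.078] [0.5548 0.2759 0.078 ] [0.5527 0.2795 0.0812] [np.float64(0.000663214100453105), np.float64(0.0006632141004532956)]
ktop [0.483  0.3009 0.128 ] [0.4862 0.3008 0.128 ] [0.4848 0.3011 0.1292] [np.float64(0.0010016028566340422), np.float64(0.0010016028566340867)]
kfoot [0.4829 0.3018 0.076 ] [0.4815 0.3091 0.076 ] [0.4824 0.3042 0.073 ] [np.float64(0.0022103025369701887), np.float64(0.002210302536970189)]
collar [0.6757 0.2471 0.026 ] [0.671 0.252 0.026] [0.6739 0.2484 0.0225] [np.float64(0.0004012730504400025), np.float64(0.0004012730504397638)]
oil [ 0.6523 -0.1829  0.02  ] [0.5567 0.2852 0.02  ]
[ 0.5702 -0.2455  0.012 ]
[0.6645 0.3745 0.012 ]
cup [ 0.4673 -0.0427  0.05  ] off [0.4447 0.1313 0.019 ]
```

```bash
python3 - <<'E'
from h import *
np.set_printoptions(precision=3,suppress=True)
s=eyes.get_image("scene")
for n,p,z in[("glue",(128,252),0),("gluetop",(122,226),.19),("drill",(383,198),0),("drilltop",(388,158),.2),("drillnose",(395,180),.18)]: print(n,onz(s,p,z))
E
python3 -m handwheel '[{"tz":-25,"az":0.1,"claw":0},{"tx":20,"ty":-20,"tz":-15,"az":0.1,"claw":0},{"tx":30,"ty":-20,"az":0.09,"claw":0},{"tx":25,"ty":-30,"claw":0},{"tx":25,"ty":-30,"claw":0}]' 20
```

```text
glue [ 0.598 -0.517  0.   ]
gluetop [ 0.606 -0.496  0.19 ]
drill [0.536 0.578 0.   ]
drilltop [0.483 0.574 0.2  ]
drillnose [0.585 0.569 0.18 ]validation failed for argument at $[0]...
```

```bash
python3 -m handwheel '[{"ax":0,"ay":0,"az":0.1,"tx":0,"ty":0,"tz":-25,"claw":0},{"ax":0,"ay":0,"az":0.1,"tx":20,"ty":-20,"tz":-15,"claw":0},{"ax":0,"ay":0,"az":0.09,"tx":25,"ty":-30,"tz":0,"claw":0},{"ax":0,"ay":0,"az":0,"tx":25,"ty":-30,"tz":0,"claw":0},{"ax":0,"ay":0,"az":0,"tx":25,"ty":-30,"tz":0,"claw":0}]' 20
```

```text
clock: 0.67
tool_pos: [0.2588, -0.4629, 0.271]
tool_rot: [1.0, -0.012, -0.001, 0.001]
wrist_force: [1.2, 0.5, 0.2]
gripper_width: 0.0258
```

```bash
python3 -m handwheel '[{"ax":0,"ay":0,"az":-0.02,"tx":25,"ty":-30,"tz":0,"claw":0},{"ax":0,"ay":0,"az":0,"tx":25,"ty":-30,"tz":0,"claw":0},{"ax":0,"ay":0,"az":0,"tx":25,"ty":-30,"tz":0,"claw":0},{"ax":0,"ay":0,"az":0,"tx":25,"ty":-30,"tz":0,"claw":0},{"ax":0,"ay":0,"az":0,"tx":25,"ty":-30,"tz":0,"claw":0}]'
python3 -m handwheel '[{"ax":0,"ay":0,"az":0,"tx":25,"ty":-30,"tz":0,"claw":0},{"ax":0,"ay":0,"az":0,"tx":25,"ty":-30,"tz":0,"claw":0},{"ax":0,"ay":0,"az":0,"tx":25,"ty":-30,"tz":0,"claw":0},{"ax":0,"ay":0,"az":0,"tx":25,"ty":-30,"tz":0,"claw":0},{"ax":0,"ay":0,"az":0,"tx":25,"ty":-30,"tz":0,"claw":0}]'
python3 -m handwheel '[{"ax":0,"ay":0,"az":0,"tx":25,"ty":-30,"tz":0,"claw":0},{"ax":0,"ay":0,"az":0,"tx":25,"ty":-30,"tz":0,"claw":0},{"ax":0,"ay":0,"az":0,"tx":25,"ty":-30,"tz":0,"claw":0},{"ax":0,"ay":0,"az":0,"tx":25,"ty":-30,"tz":0,"claw":0},{"ax":0,"ay":0,"az":0,"tx":0,"ty":0,"tz":0,"claw":0}]'
```

```text
clock: 1.08
tool_pos: [0.389, -0.3067, 0.2714]
tool_rot: [1.0, -0.003, -0.0, 0.002]
wrist_force: [0.7, -0.6, -0.4]
gripper_width: 0.0
clock: 1.5
tool_pos: [0.5194, -0.1484, 0.2715]
tool_rot: [1.0, -0.003, 0.001, 0.002]
wrist_force: [0.4, -0.8, -0.7]
gripper_width: -0.0003
clock: 1.92
tool_pos: [0.6279, -0.0156, 0.2709]
tool_rot: [1.0, -0.001, 0.002, 0.001]
wrist_force: [0.3, -0.6, 0.5]
gripper_width: 0.0
```

```bash
python3 -m handwheel '[{"ax":0,"ay":0,"az":0,"tx":25,"ty":-30,"tz":0,"claw":0},{"ax":0,"ay":0,"az":0,"tx":25,"ty":-34,"tz":10,"claw":0},{"ax":0,"ay":0,"az":0,"tx":0,"ty":0,"tz":0,"claw":0}]'
python3 - <<'E'
from h import *
d=eyes.get_image("wrist");print(telemetry.observe()["tool_pos"])
im=d["color"][:,:,::-1].copy()
for X in [(.604,.0535,.085),(.6575,.0095,.141),(.6575,.0095,.086)]:
    p=proj(d,X);print(p);cv2.circle(im,tuple(int(v) for v in p),3,(0,0,255),-1)
cv2.imwrite("pics/w1.png",im)
E
```

```text
clock: 2.17
tool_pos: [0.6768, 0.0484, 0.2596]
tool_rot: [1.0, 0.0, 0.002, 0.001]
wrist_force: [0.1, -0.0, -0.3]
gripper_width: -0.0
[0.67558241 0.04579487 0.26063786]
[248.95417017 231.635321  ]
[299.45783783 200.55075321]
[292.10775168 183.37374115]
```

View pics/w1.png

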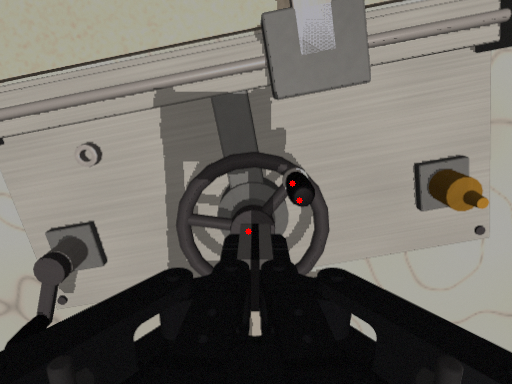

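The wrist view shows the rim centred at about (253,228), against a projected (249,232), and the handle top at about (300,196). So the axis is about (0.606, 0.0515). I'm descending behind the handle.

```bash
python3 -m handwheel '[{"ax":0,"ay":0,"az":0,"tx":5,"ty":0,"tz":35,"claw":0},{"ax":0,"ay":0,"az":0,"tx":0,"ty":0,"tz":35,"claw":0},{"ax":0,"ay":0,"az":0,"tx":0,"ty":0,"tz":35,"claw":0},{"ax":0,"ay":0,"az":0,"tx":0,"ty":0,"tz":35,"claw":0},{"ax":0,"ay":0,"az":0,"tx":0,"ty":0,"tz":0,"claw":0}]'
cat > t.py <<'E'
from h import *
o=telemetry.observe();p=o["tool_pos"];A=np.array([.606,.0515]);v=p[:2]-A
print("r %.1f ang %.3f z %.4f yaw"%(1e3*np.hypot(*v),np.arctan2(v[1],v[0]),p[2]),R.from_quat(o["tool_rot"]).as_matrix()[:2,0],o["wrist_force"],o["clock"])
a=np.arctan2(v[1],v[0]);
for k in range(1,26):   # ideal next waypoints, deltas in tool mm, step 10 mm
    b=a-k*.134; q=A+.075*np.array([np.cos(b),np.sin(b)]); dd=(q-p[:2])*1e3
    print(k,"%.2f tx %.0f ty %.0f"%(b,dd[0],-dd[1]),end="; "); p=np.r_[q,0]
E
python3 t.py
```

```text
clock: 2.63
tool_pos: [0.6828, 0.0415, 0.1206]
tool_rot: [1.0, 0.001, 0.005, 0.004]
wrist_force: [-1.2, 0.2, -1.6]
gripper_width: -0.0002
r 77.5 ang -0.130 z 0.1206 yaw [0.99994041 0.0018615 ] [-1.15551448  0.18976229 -1.56535881] 2.6333
1 -0.26 tx -4 ty 10; 2 -0.40 tx -3 ty 9; 3 -0.53 tx -5 ty 9; 4 -0.67 tx -6 ty 8; 5 -0.80 tx -7 ty 7; 6 -0.93 tx -8 ty 7; 7 -1.07 tx -8 ty 5; 8 -1.20 tx -9 ty 4; 9 -1.34 tx -10 ty 3; 10 -1.47 tx -10 ty 2; 11 -1.60 tx -10 ty 0; 12 -1.74 tx -10 ty -1; 13 -1.87 tx -10 ty -2; 14 -2.01 tx -9 ty -4; 15 -2.14 tx -9 ty -5; 16 -2.27 tx -8 ty -6; 17 -2.41 tx -7 ty -7; 18 -2.54 tx -6 ty -8; 19 -2.68 tx -5 ty -9; 20 -2.81 tx -4 ty -9; 21 -2.94 tx -3 ty -10; 22 -3.08 tx -1 ty -10; 23 -3.21 tx 0 ty -10; 24 -3.35 tx 1 ty -10; 25 -3.48 tx 3 ty -10;
```

```bash
python3 -m handwheel '[{"ax":0,"ay":0,"az":0,"tx":-4,"ty":10,"tz":7,"claw":0},{"ax":0,"ay":0,"az":0,"tx":-3,"ty":9,"tz":0,"claw":0},{"ax":0,"ay":0,"az":0,"tx":-5,"ty":9,"tz":0,"claw":0},{"ax":0,"ay":0,"az":0,"tx":-6,"ty":8,"tz":0,"claw":0},{"ax":0,"ay":0,"az":0,"tx":-7,"ty":7,"tz":0,"claw":0}]'; python3 t.py
```

```text
clock: 3.05
tool_pos: [0.6594, -0.0048, 0.1185]
tool_rot: [1.0, 0.0, 0.009, 0.003]
wrist_force: [3.2, 1.7, -1.6]
gripper_width: 0.0001
r 77.6 ang -0.812 z 0.1185 yaw [9.99852293e-01 9.60933598e-04] [ 3.22057458  1.69192973 -1.62059205] 3.05
1 -0.95 tx -10 ty 5; 2 -1.08 tx -9 ty 5; 3 -1.21 tx -9 ty 4; 4 -1.35 tx -10 ty 3; 5 -1.48 tx -10 ty 2; 6 -1.62 tx -10 ty 0; 7 -1.75 tx -10 ty -1; 8 -1.88 tx -10 ty -2; 9 -2.02 tx -9 ty -4; 10 -2.15 tx -9 ty -5; 11 -2.29 tx -8 ty -6; 12 -2.42 tx -7 ty -7; 13 -2.55 tx -6 ty -8; 14 -2.69 tx -5 ty -9; 15 -2.82 tx -4 ty -9; 16 -2.96 tx -3 ty -10; 17 -3.09 tx -1 ty -10; 18 -3.22 tx 0 ty -10; 19 -3.36 tx 1 ty -10; 20 -3.49 tx 3 ty -10; 21 -3.63 tx 4 ty -9; 22 -3.76 tx 5 ty -9; 23 -3.89 tx 6 ty -8; 24 -4.03 tx 7 ty -7; 25 -4.16 tx 8 ty -6;
```

```bash
python3 -m handwheel '[{"ax":0,"ay":-0.015,"az":0,"tx":-10,"ty":5,"tz":3,"claw":0},{"ax":0,"ay":0,"az":0,"tx":-9,"ty":5,"tz":0,"claw":0},{"ax":0,"ay":0,"az":0,"tx":-9,"ty":4,"tz":0,"claw":0},{"ax":0,"ay":0,"az":0,"tx":-10,"ty":3,"tz":0,"claw":0},{"ax":0,"ay":0,"az":0,"tx":-10,"ty":2,"tz":0,"claw":0}]'; python3 t.py
python3 - <<'E'
from h import *
for n,y,x in(("scene",165,190),("side",130,150)):
    d=eyes.get_image(n)["color"][y:y+110,x:x+150,::-1]; cv2.imwrite(f"pics/p1{n}.png",cv2.resize(d,None,fx=4,fy=4,interpolation=cv2.INTER_CUBIC))
a=np.hstack([cv2.imread("pics/p1scene.png")[:,:400],cv2.imread("pics/p1side.png")[:,150:550]]);cv2.imwrite("pics/p1.png",a)
E
```

```text
clock: 3.47
tool_pos: [0.6117, -0.0293, 0.1205]
tool_rot: [1.0, -0.001, 0.007, 0.005]
wrist_force: [3.7, -0.0, -1.9]
gripper_width: -0.0001
r 81.0 ang -1.501 z 0.1205 yaw [ 0.99991267 -0.00120223] [ 3.69825339 -0.03532199 -1.91340673] 3.4667
1 -1.63 tx -10 ty -6; 2 -1.77 tx -10 ty -1; 3 -1.90 tx -10 ty -3; 4 -2.04 tx -9 ty -4; 5 -2.17 tx -9 ty -5; 6 -2.30 tx -8 ty -6; 7 -2.44 tx -7 ty -7; 8 -2.57 tx -6 ty -8; 9 -2.71 tx -5 ty -9; 10 -2.84 tx -4 ty -9; 11 -2.97 tx -2 ty -10; 12 -3.11 tx -1 ty -10; 13 -3.24 tx 0 ty -10; 14 -3.38 tx 2 ty -10; 15 -3.51 tx 3 ty -10; 16 -3.64 tx 4 ty -9; 17 -3.78 tx 5 ty -8; 18 -3.91 tx 7 ty -8; 19 -4.05 tx 7 ty -7; 20 -4.18 tx 8 ty -6; 21 -4.31 tx 9 ty -4; 22 -4.45 tx 9 ty -3; 23 -4.58 tx 10 ty -2; 24 -4.72 tx 10 ty -1; 25 -4.85 tx 10 ty 1;
```

View pics/p1.png

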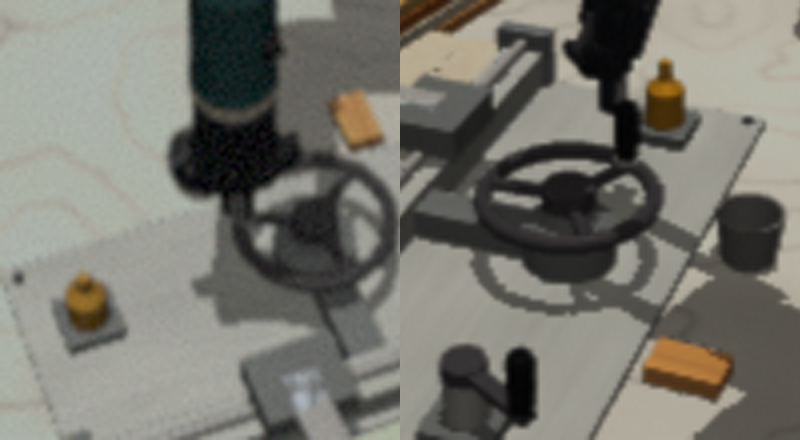

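The picture shows the fingertip behind the handle, which stands at side crop (627,130), and the wheel has turned. I'm continuing round, a little lower.

```bash
python3 -m handwheel '[{"ax":0,"ay":-0.01,"az":0,"tx":-10,"ty":-5,"tz":4,"claw":0},{"ax":0,"ay":0,"az":0,"tx":-10,"ty":-2,"tz":2,"claw":0},{"ax":0,"ay":0,"az":0,"tx":-10,"ty":-3,"tz":2,"claw":0},{"ax":0,"ay":0,"az":0,"tx":-9,"ty":-4,"tz":2,"claw":0},{"ax":0,"ay":0,"az":0,"tx":-9,"ty":-5,"tz":2,"claw":0}]'; python3 t.py
```

```text
clock: 3.98
tool_pos: [0.5662, -0.0111, 0.111]
tool_rot: [1.0, -0.001, 0.007, 0.006]
wrist_force: [4.0, -2.6, 3.8]
gripper_width: -0.0001
r 74.2 ang -2.137 z 0.1110 yaw [ 0.99989849 -0.00155971] [ 4.01297244 -2.6198856   3.80252629] 3.9833
1 -2.27 tx -9 ty -5; 2 -2.40 tx -7 ty -7; 3 -2.54 tx -6 ty -8; 4 -2.67 tx -5 ty -9; 5 -2.81 tx -4 ty -9; 6 -2.94 tx -3 ty -10; 7 -3.07 tx -1 ty -10; 8 -3.21 tx 0 ty -10; 9 -3.34 tx 1 ty -10; 10 -3.48 tx 3 ty -10; 11 -3.61 tx 4 ty -9; 12 -3.74 tx 5 ty -9; 13 -3.88 tx 6 ty -8; 14 -4.01 tx 7 ty -7; 15 -4.15 tx 8 ty -6; 16 -4.28 tx 9 ty -5; 17 -4.41 tx 9 ty -4; 18 -4.55 tx 10 ty -2; 19 -4.68 tx 10 ty -1; 20 -4.82 tx 10 ty 0; 21 -4.95 tx 10 ty 2; 22 -5.08 tx 10 ty 3; 23 -5.22 tx 9 ty 4; 24 -5.35 tx 8 ty 5; 25 -5.49 tx 8 ty 7;
```

```bash
python3 -m handwheel '[{"ax":0,"ay":-0.01,"az":0,"tx":-9,"ty":-5,"tz":0,"claw":0},{"ax":0,"ay":0,"az":0,"tx":-7,"ty":-7,"tz":0,"claw":0},{"ax":0,"ay":0,"az":0,"tx":-6,"ty":-8,"tz":0,"claw":0},{"ax":0,"ay":0,"az":0,"tx":-5,"ty":-9,"tz":0,"claw":0},{"ax":0,"ay":0,"az":0,"tx":-4,"ty":-9,"tz":0,"claw":0}]'; python3 t.py
```

```text
clock: 4.4
tool_pos: [0.527, 0.0294, 0.1091]
tool_rot: [1.0, -0.001, -0.002, 0.007]
wrist_force: [0.1, -3.1, 2.5]
gripper_width: -0.0002
r 82.1 ang -2.869 z 0.1091 yaw [ 0.99999045 -0.00106227] [ 0.05529488 -3.13890227  2.50737805] 4.4
1 -3.00 tx 5 ty -12; 2 -3.14 tx -1 ty -10; 3 -3.27 tx 1 ty -10; 4 -3.40 tx 2 ty -10; 5 -3.54 tx 3 ty -9; 6 -3.67 tx 4 ty -9; 7 -3.81 tx 6 ty -8; 8 -3.94 tx 7 ty -7; 9 -4.07 tx 8 ty -7; 10 -4.21 tx 8 ty -5; 11 -4.34 tx 9 ty -4; 12 -4.48 tx 10 ty -3; 13 -4.61 tx 10 ty -2; 14 -4.74 tx 10 ty -0; 15 -4.88 tx 10 ty 1; 16 -5.01 tx 10 ty 2; 17 -5.15 tx 9 ty 4; 18 -5.28 tx 9 ty 5; 19 -5.41 tx 8 ty 6; 20 -5.55 tx 7 ty 7; 21 -5.68 tx 6 ty 8; 22 -5.82 tx 5 ty 9; 23 -5.95 tx 4 ty 9; 24 -6.08 tx 3 ty 10; 25 -6.22 tx 1 ty 10;
```

```bash
python3 -m handwheel '[{"ax":0,"ay":0,"az":0,"tx":4,"ty":-10,"tz":0,"claw":0},{"ax":0,"ay":0,"az":0,"tx":0,"ty":-10,"tz":0,"claw":0},{"ax":0,"ay":0,"az":0,"tx":2,"ty":-10,"tz":0,"claw":0},{"ax":0,"ay":0,"az":0,"tx":3,"ty":-10,"tz":0,"claw":0},{"ax":0,"ay":0,"az":0,"tx":4,"ty":-9,"tz":0,"claw":0}]'; python3 t.py
```

```text
clock: 4.82
tool_pos: [0.5315, 0.0846, 0.1062]
tool_rot: [1.0, 0.0, -0.009, 0.007]
wrist_force: [-2.5, -2.4, 2.2]
gripper_width: -0.0002
r 81.6 ang 2.724 z 0.1062 yaw [9.99819946e-01 3.51613326e-04] [-2.4509439  -2.42179981  2.23621403] 4.8167
1 2.59 tx 11 ty -6; 2 2.46 tx 6 ty -8; 3 2.32 tx 7 ty -7; 4 2.19 tx 8 ty -6; 5 2.05 tx 9 ty -5; 6 1.92 tx 9 ty -4; 7 1.79 tx 10 ty -3; 8 1.65 tx 10 ty -1; 9 1.52 tx 10 ty -0; 10 1.38 tx 10 ty 1; 11 1.25 tx 10 ty 3; 12 1.12 tx 9 ty 4; 13 0.98 tx 9 ty 5; 14 0.85 tx 8 ty 6; 15 0.71 tx 7 ty 7; 16 0.58 tx 6 ty 8; 17 0.45 tx 5 ty 9; 18 0.31 tx 4 ty 9; 19 0.18 tx 2 ty 10; 20 0.04 tx 1 ty 10; 21 -0.09 tx -0 ty 10; 22 -0.22 tx -2 ty 10; 23 -0.36 tx -3 ty 10; 24 -0.49 tx -4 ty 9; 25 -0.63 tx -5 ty 9;
```

```bash
python3 -m handwheel '[{"ax":0,"ay":0.015,"az":0,"tx":10,"ty":-6,"tz":-3,"claw":0},{"ax":0,"ay":0,"az":0,"tx":6,"ty":-8,"tz":0,"claw":0},{"ax":0,"ay":0,"az":0,"tx":7,"ty":-7,"tz":0,"claw":0},{"ax":0,"ay":0,"az":0,"tx":8,"ty":-6,"tz":0,"claw":0},{"ax":0,"ay":0,"az":0,"tx":9,"ty":-5,"tz":0,"claw":0}]'; python3 t.py
```

```text
clock: 5.23
tool_pos: [0.5704, 0.1232, 0.1063]
tool_rot: [1.0, 0.001, -0.006, 0.006]
wrist_force: [-3.8, -1.2, 2.9]
gripper_width: 0.0
r 80.0 ang 2.031 z 0.1063 yaw [0.99992785 0.00219089] [-3.75794124 -1.18112938  2.87711842] 5.2333
1 1.90 tx 12 ty 1; 2 1.76 tx 10 ty -3; 3 1.63 tx 10 ty -1; 4 1.50 tx 10 ty 0; 5 1.36 tx 10 ty 1; 6 1.23 tx 10 ty 3; 7 1.09 tx 9 ty 4; 8 0.96 tx 9 ty 5; 9 0.83 tx 8 ty 6; 10 0.69 tx 7 ty 7; 11 0.56 tx 6 ty 8; 12 0.42 tx 5 ty 9; 13 0.29 tx 4 ty 9; 14 0.16 tx 2 ty 10; 15 0.02 tx 1 ty 10; 16 -0.11 tx -0 ty 10; 17 -0.25 tx -2 ty 10; 18 -0.38 tx -3 ty 10; 19 -0.51 tx -4 ty 9; 20 -0.65 tx -6 ty 8; 21 -0.78 tx -7 ty 8; 22 -0.92 tx -8 ty 7; 23 -1.05 tx -8 ty 6; 24 -1.18 tx -9 ty 4; 25 -1.32 tx -10 ty 3;
```

```bash
python3 -m handwheel '[{"ax":0,"ay":0.01,"az":0,"tx":11,"ty":0,"tz":-2,"claw":0},{"ax":0,"ay":0,"az":0,"tx":10,"ty":-2,"tz":0,"claw":0},{"ax":0,"ay":0,"az":0,"tx":10,"ty":-1,"tz":0,"claw":0},{"ax":0,"ay":0,"az":0,"tx":10,"ty":1,"tz":0,"claw":0},{"ax":0,"ay":0,"az":0,"tx":10,"ty":2,"tz":0,"claw":0}]'; python3 t.py
```

```text
clock: 5.65
tool_pos: [0.6267, 0.1265, 0.1073]
tool_rot: [1.0, 0.001, -0.001, 0.005]
wrist_force: [-4.0, -0.5, 1.1]
gripper_width: -0.0001
r 77.8 ang 1.302 z 0.1073 yaw [0.9999946  0.00274931] [-3.99386644 -0.45183104  1.14328512] 5.65
1 1.17 tx 9 ty 6; 2 1.03 tx 9 ty 5; 3 0.90 tx 8 ty 6; 4 0.77 tx 7 ty 7; 5 0.63 tx 6 ty 8; 6 0.50 tx 5 ty 8; 7 0.36 tx 4 ty 9; 8 0.23 tx 3 ty 10; 9 0.10 tx 2 ty 10; 10 -0.04 tx 0 ty 10; 11 -0.17 tx -1 ty 10; 12 -0.31 tx -2 ty 10; 13 -0.44 tx -4 ty 9; 14 -0.57 tx -5 ty 9; 15 -0.71 tx -6 ty 8; 16 -0.84 tx -7 ty 7; 17 -0.98 tx -8 ty 6; 18 -1.11 tx -9 ty 5; 19 -1.24 tx -9 ty 4; 20 -1.38 tx -10 ty 3; 21 -1.51 tx -10 ty 1; 22 -1.65 tx -10 ty -0; 23 -1.78 tx -10 ty -1; 24 -1.91 tx -10 ty -3; 25 -2.05 tx -9 ty -4;
```

```bash
python3 -m handwheel '[{"ax":0,"ay":0,"az":0,"tx":9,"ty":6,"tz":0,"claw":0},{"ax":0,"ay":0,"az":0,"tx":9,"ty":5,"tz":0,"claw":0},{"ax":0,"ay":0,"az":0,"tx":8,"ty":6,"tz":0,"claw":0},{"ax":0,"ay":0,"az":0,"tx":6,"ty":7,"tz":0,"claw":0},{"ax":0,"ay":0,"az":0,"tx":5,"ty":8,"tz":0,"claw":0}]'; python3 t.py
```

```text
clock: 6.07
tool_pos: [0.6717, 0.0944, 0.1075]
tool_rot: [1.0, 0.001, 0.002, 0.003]
wrist_force: [-1.1, 3.6, -0.9]
gripper_width: 0.0
r 78.5 ang 0.578 z 0.1075 yaw [0.99998966 0.00228764] [-1.05204982  3.58604431 -0.91501152] 6.0667
1 0.44 tx 2 ty 11; 2 0.31 tx 4 ty 9; 3 0.18 tx 2 ty 10; 4 0.04 tx 1 ty 10; 5 -0.09 tx -0 ty 10; 6 -0.23 tx -2 ty 10; 7 -0.36 tx -3 ty 10; 8 -0.49 tx -4 ty 9; 9 -0.63 tx -5 ty 9; 10 -0.76 tx -6 ty 8; 11 -0.90 tx -7 ty 7; 12 -1.03 tx -8 ty 6; 13 -1.16 tx -9 ty 5; 14 -1.30 tx -9 ty 3; 15 -1.43 tx -10 ty 2; 16 -1.57 tx -10 ty 1; 17 -1.70 tx -10 ty -1; 18 -1.83 tx -10 ty -2; 19 -1.97 tx -10 ty -3; 20 -2.10 tx -9 ty -4; 21 -2.24 tx -8 ty -6; 22 -2.37 tx -7 ty -7; 23 -2.50 tx -7 ty -8; 24 -2.64 tx -5 ty -8; 25 -2.77 tx -4 ty -9;
```

```bash
python3 -m handwheel '[{"ax":0,"ay":0,"az":0,"tx":3,"ty":10,"tz":0,"claw":0},{"ax":0,"ay":0,"az":0,"tx":3,"ty":9,"tz":0,"claw":0},{"ax":0,"ay":0,"az":0,"tx":1,"ty":10,"tz":0,"claw":0},{"ax":0,"ay":0,"az":0,"tx":0,"ty":5,"tz":0,"claw":0},{"ax":0,"ay":0,"az":0,"tx":0,"ty":0,"tz":0,"claw":0}]'; python3 t.py
python3 - <<'E'
from h import *
e=eyes.get_image("side")
d=e["color"][:,:,::-1].copy()
a=np.hstack([d[130:210,170:270],cv2.imread("pics/side0.png")[130:210,170:270]]); cv2.imwrite("pics/p2.png",cv2.resize(a,None,fx=4,fy=4,interpolation=cv2.INTER_CUBIC))
E
```

```text
clock: 6.48
tool_pos: [0.6818, 0.0539, 0.1077]
tool_rot: [1.0, -0.0, 0.003, 0.003]
wrist_force: [-0.6, 2.9, -1.2]
gripper_width: 0.0
r 75.9 ang 0.032 z 0.1077 yaw [ 9.99975832e-01 -5.24420764e-04] [-0.62428703  2.87694272 -1.18082404] 6.4833
1 -0.10 tx -1 ty 10; 2 -0.24 tx -2 ty 10; 3 -0.37 tx -3 ty 10; 4 -0.50 tx -4 ty 9; 5 -0.64 tx -5 ty 8; 6 -0.77 tx -7 ty 8; 7 -0.91 tx -7 ty 7; 8 -1.04 tx -8 ty 6; 9 -1.17 tx -9 ty 4; 10 -1.31 tx -10 ty 3; 11 -1.44 tx -10 ty 2; 12 -1.58 tx -10 ty 1; 13 -1.71 tx -10 ty -1; 14 -1.84 tx -10 ty -2; 15 -1.98 tx -9 ty -3; 16 -2.11 tx -9 ty -5; 17 -2.25 tx -8 ty -6; 18 -2.38 tx -7 ty -7; 19 -2.51 tx -6 ty -8; 20 -2.65 tx -5 ty -9; 21 -2.78 tx -4 ty -9; 22 -2.92 tx -3 ty -10; 23 -3.05 tx -2 ty -10; 24 -3.18 tx -0 ty -10; 25 -3.32 tx 1 ty -10;
```

View pics/p2.png

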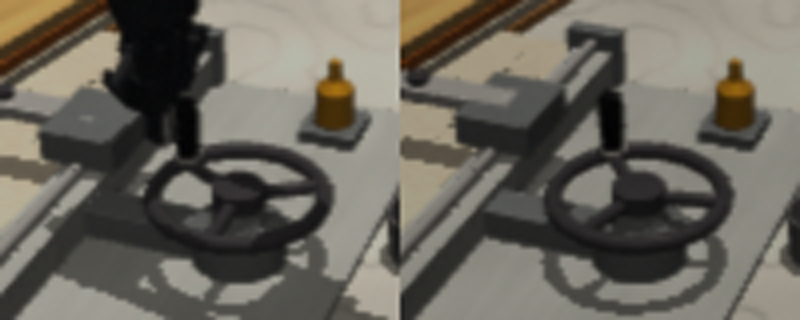

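Left, now: the handle foot is at crop (188,155). Right, at the start: (612-400=212,153). A little more to go, so I'm computing the angle.

Run:
```python
from h import *
e=eyes.get_image("side")
for c in [(188,155),(187,97),(212,153),(211,93)]:
    z=.086 if c[1]>120 else .14
    p=onz(e,(170+c[0]/4-.4,130+c[1]/4-.4),z)[:2];v=p-[.606,.0515];print(p,np.hypot(*v),np.arctan2(v[1],v[0]))
```

```text
[0.67111526 0.03064731] 0.068372739253516 -0.3099231985098666
[0.67498162 0.0224542 ] 0.07484733019289665 -0.398533671953966
[0.65459366 0.01689834] 0.05965415441814109 -0.6187749737514501
[0.66089437 0.00569163] 0.07149684073462015 -0.6954158113894754
```

```bash
python3 -m handwheel '[{"ax":0,"ay":0,"az":0,"tx":-1,"ty":7,"tz":0,"claw":0},{"ax":0,"ay":0,"az":0,"tx":-2,"ty":7,"tz":0,"claw":0},{"ax":0,"ay":0,"az":0,"tx":-2,"ty":5,"tz":0,"claw":0},{"ax":0,"ay":0,"az":0,"tx":-1,"ty":3,"tz":0,"claw":0},{"ax":0,"ay":0,"az":0,"tx":0,"ty":0,"tz":0,"claw":0}]'; python3 t.py|head -1
python3 -m handwheel '[{"ax":0,"ay":0,"az":0,"tx":0,"ty":0,"tz":0,"claw":0},{"ax":0,"ay":0,"az":0,"tx":0,"ty":0,"tz":0,"claw":0},{"ax":0,"ay":0,"az":0,"tx":0,"ty":0,"tz":0,"claw":0}]'
cat > dk.py <<'E'
from h import *
e=eyes.get_image("side"); g=e["color"].max(2).astype(int); g0=cv2.imread("pics/side0.png").max(2).astype(int)
for n,G in(("now",g),("start",g0)):
    for y in(155,158,161,164): # dark pixels near handle rows
        x=[i for i in range(208,236) if G[y,i]<28]; print(n,y,x[:1],x[-1:],len(x),np.mean(x) if x else None)
a=np.hstack([e["color"][130:210,170:270,::-1],cv2.imread("pics/side0.png")[130:210,170:270]]); cv2.imwrite("pics/p3.png",cv2.resize(a,None,fx=4,fy=4,interpolation=cv2.INTER_CUBIC))
E
python3 dk.py
```

```text
clock: 7.0
tool_pos: [0.6757, 0.0327, 0.1083]
tool_rot: [1.0, 0.001, 0.005, 0.003]
wrist_force: [1.1, 1.4, -1.5]
gripper_width: -0.0
r 72.2 ang -0.264 z 0.1083 yaw [0.99995427 0.00181773] [ 1.10338705  1.4463056  -1.46701184] 7.0
clock: 7.25
tool_pos: [0.6757, 0.0326, 0.1085]
tool_rot: [1.0, 0.001, 0.005, 0.003]
wrist_force: [0.2, 1.5, -1.5]
gripper_width: 0.0002
now 155 [211] [223] 12 216.91666666666666
now 158 [212] [224] 10 218.3
now 161 [212] [224] 11 218.27272727272728
now 164 [220] [223] 4 221.5
start 155 [209] [224] 6 219.83333333333334
start 158 [208] [224] 7 218.14285714285714
start 161 [220] [224] 5 222.0
start 164 [221] [224] 4 222.5
```

```bash
python3 -m handwheel '[{"ax":0,"ay":0,"az":0,"tx":3,"ty":-8,"tz":0,"claw":0},{"ax":0,"ay":0,"az":0,"tx":3,"ty":-10,"tz":-5,"claw":0},{"ax":0,"ay":-0.01,"az":0,"tx":0,"ty":-8,"tz":-30,"claw":0},{"ax":0,"ay":0,"az":0,"tx":0,"ty":-5,"tz":-40,"claw":0},{"ax":0,"ay":0,"az":0,"tx":0,"ty":-20,"tz":-35,"claw":0}]'
python3 -m handwheel '[{"ax":0,"ay":0,"az":0,"tx":-20,"ty":-40,"tz":0,"claw":0},{"ax":0,"ay":0,"az":0,"tx":-20,"ty":-40,"tz":0,"claw":0},{"ax":0,"ay":0,"az":0,"tx":-20,"ty":-40,"tz":0,"claw":0},{"ax":0,"ay":0,"az":0,"tx":-30,"ty":-30,"tz":0,"claw":0},{"ax":0,"ay":0,"az":0,"tx":0,"ty":0,"tz":0,"claw":0}]'
python3 dk.py
```

```text
clock: 7.72
tool_pos: [0.6763, 0.0839, 0.2129]
tool_rot: [1.0, -0.001, -0.01, 0.005]
wrist_force: [0.9, 0.9, 0.8]
gripper_width: 0.0002
clock: 8.13
tool_pos: [0.5967, 0.2394, 0.2274]
tool_rot: [1.0, -0.001, 0.003, 0.003]
wrist_force: [-0.2, -0.8, -0.8]
gripper_width: -0.0001
now 155 [219] [223] 5 221.0
now 158 [220] [224] 5 222.0
now 161 [220] [224] 5 222.0
now 164 [220] [223] 4 221.5
start 155 [209] [224] 6 219.83333333333334
start 158 [208] [224] 7 218.14285714285714
start 161 [220] [224] 5 222.0
start 164 [221] [224] 4 222.5
```

View pics/p3.png

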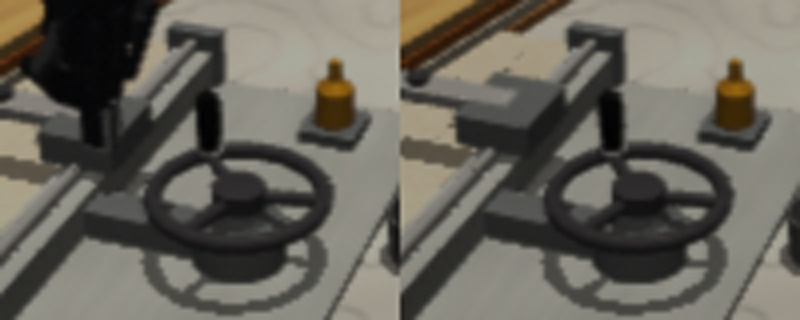

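The handle is at (209,120), against (212,120) at the start. It's about 0.04 rad short, and the spokes match, so the wheel is within tolerance. Next, the lever.

```bash
python3 -m handwheel '[{"ax":0,"ay":0,"az":0,"tx":-15,"ty":-32,"tz":0,"claw":0},{"ax":0,"ay":0,"az":0,"tx":-22,"ty":-34,"tz":0,"claw":0},{"ax":0,"ay":0,"az":0,"tx":-26,"ty":-30,"tz":0,"claw":0},{"ax":0,"ay":0,"az":0,"tx":-22,"ty":-8,"tz":0,"claw":0},{"ax":0,"ay":0,"az":0,"tx":0,"ty":0,"tz":0,"claw":0}]'
cat > t2.py <<'E'
from h import *
o=telemetry.observe();p=o["tool_pos"];A=np.array([.556,.282]);v=p[:2]-A
a=np.arctan2(v[1],v[0])%(2*np.pi)
print("r %.1f ang %.3f"%(1e3*np.hypot(*v),a),np.round(p,4),o["wrist_force"],o["clock"])
for k in range(1,15):
    b=a+k*.134; q=A+.075*np.array([np.cos(b),np.sin(b)]); dd=(q-p[:2])*1e3
    print("%.2f tx %.0f ty %.0f"%(b,dd[0],-dd[1]),end="; "); p=np.r_[q,0]
d=eyes.get_image("wrist");im=d["color"][:,:,::-1].copy()
for X in [(.484,.302,.128),(.556,.282,.08)]: cv2.circle(im,tuple(int(v) for v in proj(d,X)),3,(0,0,255),-1)
cv2.imwrite("pics/w2.png",im)
E
python3 t2.py
```

```text
clock: 8.6
tool_pos: [0.517, 0.3454, 0.2284]
tool_rot: [1.0, -0.002, 0.009, 0.005]
wrist_force: [-1.5, -0.1, -0.4]
gripper_width: 0.0004
r 74.5 ang 2.122 [0.517  0.3454 0.2284] [-1.51671464 -0.08509606 -0.40697644] 8.6
2.26 tx -8 ty 5; 2.39 tx -7 ty 7; 2.52 tx -6 ty 8; 2.66 tx -5 ty 9; 2.79 tx -4 ty 9; 2.93 tx -3 ty 10; 3.06 tx -1 ty 10; 3.19 tx -0 ty 10; 3.33 tx 1 ty 10; 3.46 tx 3 ty 10; 3.60 tx 4 ty 9; 3.73 tx 5 ty 9; 3.86 tx 6 ty 8; 4.00 tx 7 ty 7;
```

View pics/w2.png

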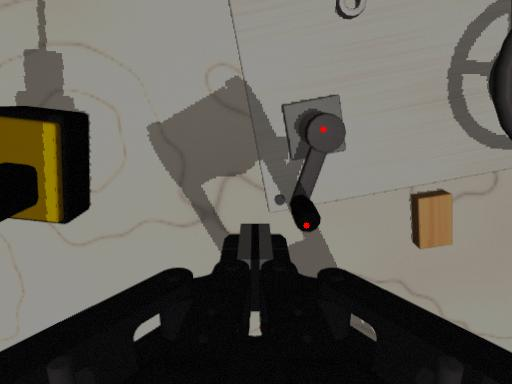

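The wrist view shows the knob and post where they were predicted, at (306,222) and (324,130). I'm descending on the left of the knob.

```bash
python3 -m handwheel '[{"ax":0,"ay":-0.015,"az":0,"tx":0,"ty":0,"tz":35,"claw":0},{"ax":0,"ay":0,"az":0,"tx":0,"ty":0,"tz":35,"claw":0},{"ax":0,"ay":0,"az":0,"tx":0,"ty":0,"tz":30,"claw":0},{"ax":0,"ay":0,"az":0,"tx":0,"ty":0,"tz":16,"claw":0},{"ax":0,"ay":0,"az":0,"tx":0,"ty":0,"tz":0,"claw":0}]'
python3 t2.py
```

```text
clock: 9.07
tool_pos: [0.5324, 0.3432, 0.1142]
tool_rot: [1.0, -0.003, 0.01, 0.003]
wrist_force: [-1.4, -0.7, 0.4]
gripper_width: -0.0002
r 65.6 ang 1.939 [0.5324 0.3432 0.1142] [-1.44792876 -0.69225489  0.38171663] 9.0667
2.07 tx -12 ty -5; 2.21 tx -8 ty 5; 2.34 tx -8 ty 6; 2.48 tx -7 ty 7; 2.61 tx -6 ty 8; 2.74 tx -5 ty 9; 2.88 tx -3 ty 9; 3.01 tx -2 ty 10; 3.15 tx -1 ty 10; 3.28 tx 1 ty 10; 3.41 tx 2 ty 10; 3.55 tx 3 ty 9; 3.68 tx 5 ty 9; 3.82 tx 6 ty 8;
```

```bash
python3 -m handwheel '[{"ax":0,"ay":-0.01,"az":0,"tx":-15,"ty":0,"tz":4,"claw":0},{"ax":0,"ay":0,"az":0,"tx":-14,"ty":4,"tz":4,"claw":0},{"ax":0,"ay":0,"az":0,"tx":-10,"ty":7,"tz":0,"claw":0},{"ax":0,"ay":0,"az":0,"tx":-6,"ty":8,"tz":0,"claw":0},{"ax":0,"ay":0,"az":0,"tx":-5,"ty":9,"tz":0,"claw":0}]'
python3 t2.py
```

```text
clock: 9.53
tool_pos: [0.4929, 0.3159, 0.113]
tool_rot: [1.0, -0.005, 0.013, 0.0]
wrist_force: [1.4, 3.2, -0.7]
gripper_width: -0.0002
r 71.6 ang 2.648 [0.4929 0.3159 0.113 ] [ 1.43957208  3.23816132 -0.67881266] 9.5333
2.78 tx -7 ty 8; 2.92 tx -3 ty 10; 3.05 tx -2 ty 10; 3.18 tx -0 ty 10; 3.32 tx 1 ty 10; 3.45 tx 2 ty 10; 3.59 tx 4 ty 9; 3.72 tx 5 ty 9; 3.85 tx 6 ty 8; 3.99 tx 7 ty 7; 4.12 tx 8 ty 6; 4.26 tx 9 ty 5; 4.39 tx 9 ty 4; 4.52 tx 10 ty 3;
```

```bash
python3 -m handwheel '[{"ax":0,"ay":-0.02,"az":0,"tx":-8,"ty":8,"tz":3,"claw":0},{"ax":0,"ay":0,"az":0,"tx":-3,"ty":10,"tz":2,"claw":0},{"ax":0,"ay":0,"az":0,"tx":-2,"ty":10,"tz":0,"claw":0},{"ax":0,"ay":0,"az":0,"tx":0,"ty":10,"tz":0,"claw":0},{"ax":0,"ay":0,"az":0,"tx":1,"ty":8,"tz":0,"claw":0}]'
python3 t2.py
```

```text
clock: 10.0
tool_pos: [0.4842, 0.2673, 0.1117]
tool_rot: [1.0, -0.005, 0.007, -0.003]
wrist_force: [0.1, 2.8, -0.9]
gripper_width: 0.0006
r 73.3 ang 3.343 [0.4842 0.2673 0.1117] [ 0.13885135  2.82376053 -0.93661602] 10.0
3.48 tx 1 ty 10; 3.61 tx 4 ty 9; 3.75 tx 5 ty 9; 3.88 tx 6 ty 8; 4.01 tx 7 ty 7; 4.15 tx 8 ty 6; 4.28 tx 9 ty 5; 4.42 tx 9 ty 4; 4.55 tx 10 ty 2; 4.68 tx 10 ty 1; 4.82 tx 10 ty -0; 4.95 tx 10 ty -2; 5.09 tx 10 ty -3; 5.22 tx 9 ty -4;
```

```bash
python3 -m handwheel '[{"ax":0,"ay":0,"az":0,"tx":2,"ty":5,"tz":0,"claw":0},{"ax":0,"ay":0,"az":0,"tx":2,"ty":5,"tz":0,"claw":0},{"ax":0,"ay":0,"az":0,"tx":1,"ty":3,"tz":0,"claw":0}]'; python3 t2.py|head -1;  python3 -m handwheel '[{"ax":0,"ay":0,"az":0,"tx":1,"ty":2,"tz":0,"claw":0}]';python3 t2.py|head -1
```

```text
clock: 10.3
tool_pos: [0.4885, 0.2507, 0.1112]
tool_rot: [1.0, -0.006, 0.005, -0.002]
wrist_force: [-1.4, 3.1, 3.2]
gripper_width: -0.0003
r 74.4 ang 3.576 [0.4885 0.2507 0.1112] [-1.43113186  3.14468611  3.21224077] 10.3
clock: 10.43
tool_pos: [0.4889, 0.248, 0.1109]
tool_rot: [1.0, -0.006, 0.004, -0.001]
wrist_force: [-4.6, 5.1, 4.9]
gripper_width: 0.0002
r 75.2 ang 3.611 [0.4889 0.248  0.1109] [-4.6027052   5.10666037  4.87542536] 10.4333
```

```bash
python3 -m handwheel '[{"ax":0,"ay":0,"az":0,"tx":1,"ty":2,"tz":0,"claw":0},{"ax":0,"ay":0,"az":0,"tx":0,"ty":0,"tz":0,"claw":0}]'
python3 - <<'E'
from h import *
e=eyes.get_image("side")["color"][130:260,150:290,::-1]; cv2.imwrite("pics/p4.png",cv2.resize(e,None,fx=4,fy=4,interpolation=cv2.INTER_CUBIC))
E
```

```text
clock: 10.65
tool_pos: [0.4867, 0.2458, 0.1104]
tool_rot: [1.0, -0.006, 0.001, -0.001]
wrist_force: [-1.2, 0.4, 0.2]
gripper_width: -0.0
```

View pics/p4.png

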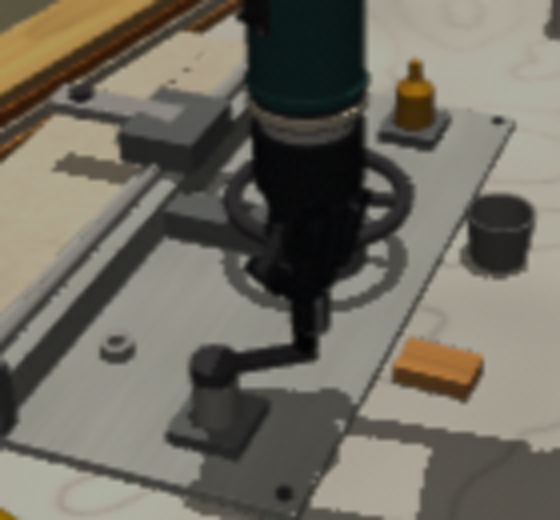

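The lever has swung across, with its knob foot at about (310,350). I'm backing off, going up, and then checking.

```bash
python3 -m handwheel '[{"ax":0,"ay":0,"az":0,"tx":-6,"ty":-10,"tz":0,"claw":0},{"ax":0,"ay":0,"az":0,"tx":-6,"ty":-10,"tz":-5,"claw":0},{"ax":0,"ay":0,"az":0,"tx":-3,"ty":-5,"tz":-30,"claw":0},{"ax":0,"ay":0,"az":0,"tx":0,"ty":0,"tz":-40,"claw":0},{"ax":0,"ay":0,"az":0,"tx":0,"ty":0,"tz":-40,"claw":0}]'
python3 -m handwheel '[{"ax":0,"ay":0,"az":0,"tx":0,"ty":-25,"tz":-40,"claw":0},{"ax":0,"ay":0,"az":0,"tx":0,"ty":-30,"tz":-40,"claw":0},{"ax":0,"ay":0,"az":0,"tx":0,"ty":0,"tz":0,"claw":0}]'
python3 - <<'E'
from h import *
e=eyes.get_image("side")["color"][130:260,150:290,::-1]; s=eyes.get_image("scene")["color"][150:280,190:350,::-1]
a=np.hstack([e,s]);cv2.imwrite("pics/p5.png",cv2.resize(a,(800,346),interpolation=cv2.INTER_CUBIC))
E
```

```text
clock: 11.12
tool_pos: [0.4636, 0.2711, 0.2196]
tool_rot: [1.0, -0.006, -0.008, 0.004]
wrist_force: [1.0, 0.5, 0.5]
gripper_width: 0.0
clock: 11.37
tool_pos: [0.4666, 0.3231, 0.2987]
tool_rot: [1.0, -0.006, -0.002, 0.002]
wrist_force: [1.3, 0.4, 0.7]
gripper_width: 0.0001
```

View pics/p5.png

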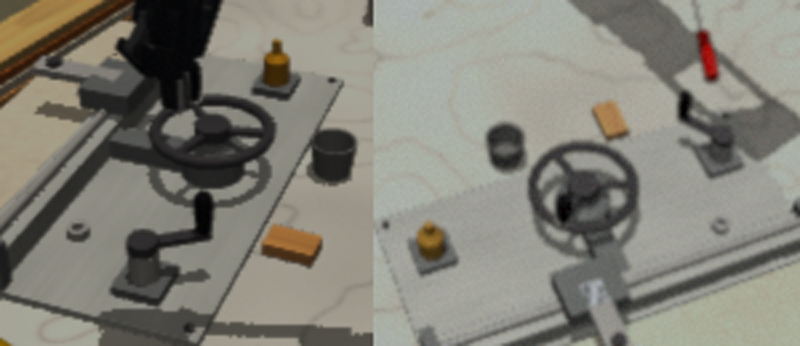

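Run:
```python
from h import *
s=eyes.get_image("scene");e=eyes.get_image("side")
x,r=tri([ray(s,(190+685/2.667-140,150+97/2.66)),ray(e,(150+204/2.667,130+198/2.66))])
v=x[:2]-[.556,.282];print(x,r,np.hypot(*v),"lock",np.arctan2(v[1],v[0])%(2*np.pi)-(np.pi+.2)+.6)
def ha(G,oy,ox): pass
# handle, scene: compare to start
g0=cv2.imread("pics/scene0.png").max(2).astype(int);g=s["color"].max(2).astype(int)
for n,G in(("start",g0),("now",g)):
    m=(G[215:240,252:275]<25);y,xx=np.nonzero(m);print(n,len(y),xx.mean()+252,y.mean()+215)
```

```text
[0.50203386 0.23043405 0.12035648] [np.float64(0.001125104368949664), np.float64(0.0011251043689495877)] 0.07464175001789299 lock 1.162658418609186
start 31 260.7741935483871 227.8709677419355
now 28 261.10714285714283 227.96428571428572
```

Lock reads about 1.16 (the threshold is 1.03), and the handle is within 0.4 px of where it started. The robot is clear of everything, so I'm handing in.

```bash
python3 -c "
from cell import hand_in
print(hand_in())"
```

```text
the job is handed in; nothing more can be done
None
```

I pushed the wheel one full turn clockwise by its handle with the shut fingertips, then pushed the lock lever across to its locked stop. The job is handed in, but the hand-in gave no verdict.

- **Wheel:** in the last scene picture the handle was within 0.4 px of its start. An earlier side-view check put it about 0.04 rad short of a full turn, against a tolerance of 0.25 rad.
- **Lock lever:** triangulating the knob gave a lock angle of about 1.16 rad, above the 1.03 needed. The pushing force rose to about 7 N near the end of the lever's travel. It then dropped in the last 2 mm, so the contact reading does not clearly confirm that it reached the stop.
- **Forces and time:** the wrist force stayed under about 9 N in the readings I took, and the last clock reading was about 11.4 s of the 64 s allowed.
- **Loose things:** the cup, offcut, collar and screwdriver look unmoved in the last picture. I did not recheck the drill, tape and glue at the end, but no pushing took place near them.
- **End state:** the gripper was clear of everything, at about 0.30 m height.

The very first move was refused because its rows left out some keys. Nothing moved then.

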